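# Press the stiff box panel shut with the ratchet clamp, then free the clamp

### The job

Squeeze the stiff front panel of the clear display box shut with the ratchet bar clamp: pump the clamp's trigger until the panel is fully home and, with the trigger let go, the ratchet by itself holds the panel firmly. Stop as soon as the trigger goes hard (a push of about 20 N), because squeezing harder cracks the acrylic. Then press the round release button and keep it down until the jaw has run all the way back, leaving the panel shut; work only with the trigger and the button, do not push the jaw or panel by hand, and leave the cups and plate alone.

Things in the scene. Friction and masses are not known exactly. Their poses are not given: they have to be found in the camera images.
- clamp_board: fixed pale wooden board, 235 x 450 x 18 mm, carrying a ratchet bar clamp on its side and a clear box. Origin on the counter under the clamp head (grey, 45 x 80 mm, top 78 mm up). z up; y along the clamp's bar: jaw and panel advance to +y; x from the robot's side to the box. Bar at x = 0, 42 to 62 mm up; its tail leaves the head to +y (from y = 100 mm, to 175 advanced)
- box: clear acrylic box fixed on the board, 200 mm wide, 124 mm high; origin and axes are the board's: it fills x 42 to 186 mm, y -245 to -45 mm, its top 142 mm over the counter. The clamp's black fixed handle is at x -145 to -20, y 30 to 54 mm, its top 67 mm up
- trigger_press (a point): point to push on the black trigger paddle: on its -y face, 95 mm from its upright pivot (board x -20, y -10 mm), 50 mm over the counter. Paddle 118 x 14 x 36 mm, 32 to 68 mm up, sticks out to -x, leans 0.25 rad to -y at rest, free space at its -y side. Push it straight to board +y: 47 mm of travel, then a hard stop that feels like a clamped panel: end strokes 2 to 4 mm short
- trigger (a joint): 0 at rest to 0.5 rad at its stop; springs back (1.5 to 3 N at the press point). A full stroke gives three 5 mm notches (at about 0.18, 0.31 and 0.44 rad). Push needed: 3 to 6 N while the jaw runs free, 6 to 10 N shoving the panel; once it is home, pushes of 12, 16 and 20 N put about 18, 25 and 33 N on it (friction can add to what is felt). Let go, the jaw drops back to the last notch passed
- release_top (a point): centre of the top of the round steel release button, 22 mm across, standing 14 mm proud of the clamp head's top (92 mm over the counter)
- release (a joint): how far the release is pressed down, 0 to 0.006 m; its spring takes 1 N to start and about 7 N fully down. Half-way it can kick by some 15 N as the loaded ratchet slips a notch: press on to the bottom. It frees the ratchet from about 0.0045 m on; let up, the ratchet catches again
- jaw (a joint): how far the moving jaw and its bar have advanced along +y, 0 (fully back) to 0.085 m. Its pad meets the panel's bumper when jaw + panel = 0.049 to 0.061 m: the bumper is screwed out by a different amount each time, so the notch that clamps is found by feel. Notches every 0.005 m. A weak spring (3 to 5 N) pulls it right back in about a second while the release is held down
- jaw_arm: grey arm of the moving jaw at the bar's -y end, 82 x 18 x 36 mm, with a rubber pad that squeezes 1 mm per 3.5 N (17.5 N a notch). The arm's origin coincides with the board's when the jaw is at 0; the pad's face is then at y = -315 mm
- panel (a joint): how far the sliding front panel stands open along -y: 0 = fully home against the aluminium end post, up to 0.055 m. Stiff: takes about 6 N to slide and stays where it is left
- sheet: the clear sliding panel, 192 x 110 x 5 mm, with an aluminium strip on its -y edge and on that a round steel screw bumper, 20 mm across, on which the jaw's pad bears; it breaks if squeezed by more than 38 N. Its origin coincides with the board's when the panel is home, its strip then ending at y = -250 mm
- loose_cup_center (a point): middle of a blue stacking cup, 68 mm across the rim and 55 mm high, standing on the counter to the -y side of the trigger: leave alone
- cup_stack_center (a point): middle of a stack of blue cups inside the clear box, 56 mm across and 102 mm high: leave alone
- plate_center (a point): middle of a white plate, 90 mm across, inside the clear box: leave alone

How it is judged:
By the outcome, as a careful person would: the job done as asked, in the order asked, and still so for the second after the job is handed in, with the robot touching nothing.
It also fails if it takes over 58 s, if anything falls off the work surface, if the arm or the gripper's body presses on something with over 40 N, if the wrist force passes 120 N, or if a joint passes its speed limit or range.

### The arm

A 7-joint arm with a two-finger parallel gripper is mounted at the origin on the work surface. World frame = base frame: x ahead of the robot, y to its left, z up, the work surface at z = 0. Lengths are in mm, angles in rad, forces in N, time in s.
With the tool pointing down it reaches from about 400 to 875 mm from the base axis. Payload 4.4 kg.
Tool frame: the origin (TCP) lies at the very end of the fingers, on their centre line; the grasp point (between the pads) lies 19 mm behind it; z points along the fingers, y is the direction in which the jaws open and shut (so a half turn about z gives the same grasp; the last joint's range is limited). The gripper opens to 85 mm and grips with 20 to 120 N. Pads are 22 mm wide; open, the fingers measure 114 mm over their backs; the gripper's body (76 mm by 85 mm) begins 54 mm behind the grasp point. The pads swing forward as they close: fully open they stand 13 mm farther back than shut.
Start: joints at [1.081, 0.628, 0.038, 1.517, -0.027, 0.996, -0.02], TCP at [267.326, -592.499, 231.313] pointing down, gripper open.
Joint ranges: [-3.06, 3.06], [-0.37, 2.12], [-1.25, 1.32], [0.18, 2.47], [-1.1, 4.24], [0.23, 1.98], [-2.94, 2.94]. Speed limits (rad/s): [2.57, 2.57, 3.14, 3.14, 3.14, 3.14, 3.14].

### API

Orientations are given as [roll, pitch, yaw] about the fixed x, y, z axes, in that order (R = Rz(yaw) Ry(pitch) Rx(roll)).
In Python, from cell import read_state, get_image, calibration, finish_job gives the robot as it stands. The module is installed in compiled form; this text tells all that it offers.
- The arm moves only by the tool apply_moves, never from a script. Its argument "increments" is a list of rows, each an object of numbers: "tx", "ty", "tz": the shift along the world's x, y, z in m; "rx", "ry", "rz": the turn, a rotation vector about the world's x, y, z in units of 5 degrees (1.0 is 5 degrees); "claw": the finger opening in m, from 0 to 0.0854. In form: [{"tx": .., "ty": .., "tz": .., "rx": .., "ry": .., "rz": .., "claw": ..}, ...]. A call has 1 to 12 rows; each row is the pose to reach, as a shift and turn from the pose commanded when the call began; what a row does not reach only later rows make up. A row lasts 1/10 s, in which the tool goes at most 50 mm and 8.59 degrees, less where a joint would pass 70% of its speed; a pose out of reach is approached as far as the arm can. A call with a gripper value outside its range is refused whole. The fingers move at their own pace and stop on an object; the grip force is fixed at half the most. Time passes only in rows, so rows that repeat a pose let the fingers close. It gives the time, the measured TCP pose, the force and the opening at its end, in the units of the state.
- read_state(): the state, without advancing time (a new reading comes with each control period).
- get_image(name): name is "side" or "top"; returns the picture (480x640x3 uint8, red, green, blue); there is no depth.
- calibration(name): a dict with "camera_matrix" (3x3 intrinsics, pixels), "distortion" ([k1, k2, p1, p2, k3] as OpenCV has them; the pictures are not rectified), "origin" and "attitude" of the camera in the world. Camera axes: x right, y up, looking along -z (the intrinsics and any distortion apply to the point x, -y, -z); pixel columns grow to the right and rows downward; lengths in mm; the calibration is good to about 2 mm. A picture is of the moment at which its call begins. calibration takes no time and is no camera call.
- finish_job(): hands the job in, once; it reports no verdict.
The state is a dict: "clock": time; "qpos": joint angles; "qd": joint speeds; "tau": joint torques, N m; "eef_pos": TCP position; "tool_rot": TCP orientation; "force": force on the tool from outside, world axes, zero at the start; "torque": the same for the moment, N m; "width": finger opening in mm.
Only numpy, scipy, OpenCV 4.12 (cv2) and the standard library are available. Lean on these libraries where they do the work, as an engineer would, in place of code of your own. Each camera call takes 0.05 s, during which the arm holds its last target. There are 200 camera calls.

## Working session

There is one attempt and no reset: what is moved stays moved. The work goes in short steps, Python scripts to look and compute and a tool call to move; the robot and the scene stay as the last step left them, time stands still between calls to the robot, and variables do not carry over. Pictures are saved under pics/ and viewed, about 8 in all and at most 12, crops included, and the job is handed in when it is done.

Besides the shell and the picture viewer there is one more tool, called after "Emit:" in YAML: its name, and indented under it one key for each argument. apply_moves: Moves the arm, as the interface text tells. Its arguments: {"type":"object","properties":{"increments":{"type":"array"}},"required":["increments"]}

```bash
mkdir -p pics
python3 - <<'E'
from cell import *
import cv2
for n in("side","top"):
    cv2.imwrite(f"pics/{n}0.png",get_image(n)[:,:,::-1]); print(n,calibration(n))
print(read_state())
E
```

```text
side {'camera_matrix': array([[607.30573331,   0.        , 334.14845709],
       [  0.        , 607.30573331, 246.84324876],
       [  0.        ,   0.        ,   1.        ]]), 'distortion': array([0.01868691, 0.        , 0.        , 0.        , 0.        ]), 'origin': array([186.41378944, 458.92161766, 543.55887325]), 'attitude': array([ 0.95655445,  0.01379658, -2.45360163])}
top {'camera_matrix': array([[468.55898383,   0.        , 326.60728092],
       [  0.        , 468.55898383, 241.53791364],
       [  0.        ,   0.        ,   1.        ]]), 'distortion': array([-0.10030175,  0.        ,  0.        ,  0.        ,  0.        ]), 'origin': array([581.48287983, -30.78099408, 745.91413787]), 'attitude': array([ 0.05719095,  0.02372778, -1.57399409])}
{'clock': 0.1, 'qpos': array([ 1.08121922,  0.62924182,  0.03844947,  1.518268  , -0.02702946,
        0.99629371, -0.01998245]), 'qd': array([ 2.74798996e-04, -1.91079253e-03, -1.75419280e-03, -8.05608080e-04,
        7.29911305e-07, -8.15026346e-04, -1.22127024e-04]), 'tau': array([ 4.74285494e-03, -5.64533615e+01,  1.23094942e+00, -1.93973798e+01,
        1.12152824e-02,  5.47322561e-03,  2.43515341e-07]), 'eef_pos': array([ 267.08840973, -591.97963703,  230.48877413]), 'tool_rot': array([-3.13989943e+00, -5.58727990e-06,  4.23774813e-01]), 'force': array([-0.60019581, -0.75214209, -0.25799568]), 'torque': array([ 0.00085944, -0.04278507, -0.01704168]), 'width': 85.34396479685252}
```

View pics/top0.png

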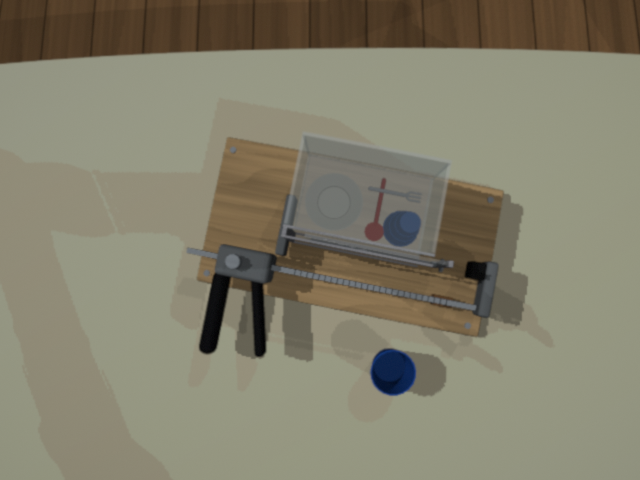

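View pics/side0.png

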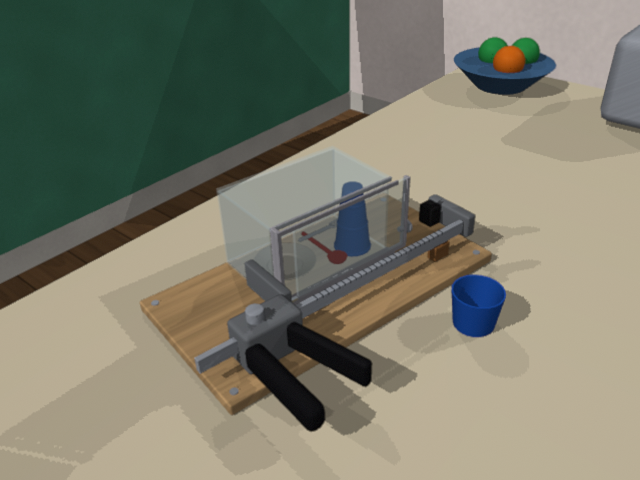

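The top view shows the head at about (245,263), the button at (232,262) and the paddle (right handle) with its tip near (260,353). The jaw pad is near (473,270) and the loose cup at (393,372). The side view agrees with this, with the button at (255,313). Next I cast rays.

```bash
cat > h.py <<'E'
from cell import *
import numpy as np, cv2
from scipy.spatial.transform import Rotation as R
def ray(n,uv):
    c=calibration(n); p=cv2.undistortPoints(np.array([[uv]],float),c["camera_matrix"],c["distortion"])[0,0]
    return c["origin"], R.from_euler("xyz",c["attitude"]).as_matrix()@np.array([p[0],-p[1],-1])
def on(n,uv,z):
    o,d=ray(n,uv); return (o+d*(z-o[2])/d[2])
def proj(n,P):
    c=calibration(n); q=R.from_euler("xyz",c["attitude"]).as_matrix().T@(np.array(P,float)-c["origin"])
    return cv2.projectPoints(np.array([[q[0],-q[1],-q[2]]]),np.zeros(3),np.zeros(3),c["camera_matrix"],c["distortion"])[0].ravel()
E
python3 - <<'E'
from h import *
np.set_printoptions(precision=1,suppress=True)
for nm,uv,z in [("c1",(229,138),18),("c2",(503,188),18),("c3",(480,334),18),("c4",(198,282),18),("bar1",(275,268.5),62),("bar2",(475,307),62),("button",(232,261),92),("padtip",(260,353),68),("fixtip",(208,350),67),("cup",(393,372),55)]:
    print(nm,on("top",uv,z))
print("button side",on("side",(255,310),92))
im=cv2.imread("pics/top0.png"); cv2.imwrite("pics/crop1.png",cv2.resize(im[230:370,180:320],(700,700),interpolation=cv2.INTER_CUBIC))
E
```

```text
c1 [789.8 142.   18. ]
c2 [ 706.6 -292.3   18. ]
c3 [ 478.6 -251.1   18. ]
c4 [560.4 188.8  18. ]
bar1 [581.5  61.   62. ]
bar2 [ 524.1 -230.7   62. ]
button [592.1 117.9  92. ]
padtip [459.3  82.   68. ]
fixtip [462.7 158.8  67. ]
cup [ 429.4 -111.1   55. ]
button side [589.4 118.9  92. ]
```

View pics/crop1.png

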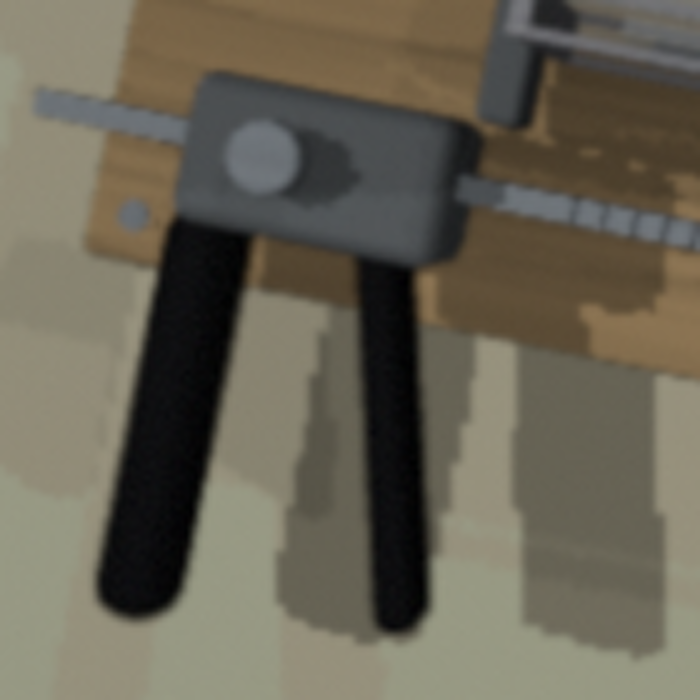

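The crop shows the head's top-face corners near (208,75), (458,122), (437,265) and (183,215), the paddle tip near (402,630) and the button at (262,157).

Run:
```python
from h import *
np.set_printoptions(precision=1,suppress=True)
f=lambda u,v:(180+u/5-.4,230+v/5-.4)
yaw=-.188; ex=np.array([np.cos(yaw),np.sin(yaw)]); ey=np.array([-ex[1],ex[0]])
C=[on("top",f(*p),78)[:2] for p in [(208,75),(458,122),(437,265),(183,215)]]
O=np.mean(C,0); print("head ctr",O,[np.round([(c-O)@ex,(c-O)@ey]) for c in C])
tip=on("top",f(402,628),60)[:2]; ft=on("top",f(137,612),50)[:2]
for nm,p in [("tip exp -134,-39",tip),("fix exp -145,42",ft),("bar1 x=0",on("top",(275,268.5),62)[:2]),("bar2",on("top",(475,307),62)[:2]),("button",on("top",f(262,157),92)[:2])]:
    d=p-O; print(nm,p,d@ex,d@ey)
W=lambda x,y:O+x*ex+y*ey
for n in("top","side"):
    for P in [(-134,-39,68),(-145,42,60),(42,-45,142),(186,-45,142),(42,-245,142),(0,-310,62),(0,20,92),(0,0,78)]: print(n,P,proj(n,[*W(*P[:2]),P[2]]))
print("TCP contact",W(-99.7,-55.1),"start",W(-99.7,-70),"end",W(-99.7,-8))
```

```text
head ctr [588.9 104. ] [array([21., 38.]), array([ 21., -36.]), array([-21., -38.]), array([-20.,  37.])]
tip exp -134,-39 [454.7  83.4] -127.96205069240095 -45.29395343349197
fix exp -145,42 [456.7 165.1] -141.21687927709542 35.3265396692778
bar1 x=0 [581.5  61. ] 0.8126857799071996 -43.5715636511064
bar2 [ 524.1 -230.7] -1.0324214832199758 -340.910836906745
button [592.1 117.9] 0.6175779958938978 14.32630627422075
top (-134, -39, 68) [254.1 359.5]
top (-145, 42, 60) [200.3 354.8]
top (42, -45, 142) [273.8 237.5]
top (186, -45, 142) [294.8 130.4]
top (42, -245, 142) [426.1 265.7]
top (0, -310, 62) [454.5 302.5]
top (0, 20, 92) [228.  260.7]
top (0, 0, 78) [243.8 263.4]
side (-134, -39, 68) [368.9 367.7]
side (-145, 42, 60) [315.6 419.3]
side (42, -45, 142) [272.7 237.1]
side (186, -45, 142) [210.1 190.9]
side (42, -245, 142) [394.5 182.2]
side (0, -310, 62) [445.2 227.4]
side (0, 20, 92) [250. 311.]
side (0, 0, 78) [265.7 312.7]
TCP contact [480.6  68.5] start [477.8  53.8] end [489.4 114.7]
```

Emit:
apply_moves:
  increments:
    - {"tx":0.207,"ty":0.622,"tz":0,"rz":7.54,"claw":0}
    - {"tx":0.207,"ty":0.622,"tz":0,"rz":7.54,"claw":0}
    - {"tx":0.207,"ty":0.622,"tz":0,"rz":7.54,"claw":0}
    - {"tx":0.207,"ty":0.622,"tz":0,"rz":7.54,"claw":0}
    - {"tx":0.207,"ty":0.622,"tz":0,"rz":7.54,"claw":0}
    - {"tx":0.207,"ty":0.622,"tz":0,"rz":7.54,"claw":0}
    - {"tx":0.207,"ty":0.622,"tz":0,"rz":7.54,"claw":0}
    - {"tx":0.207,"ty":0.622,"tz":0,"rz":7.54,"claw":0}
    - {"tx":0.207,"ty":0.622,"tz":0,"rz":7.54,"claw":0}
    - {"tx":0.207,"ty":0.622,"tz":0,"rz":7.54,"claw":0}
    - {"tx":0.207,"ty":0.622,"tz":0,"rz":7.54,"claw":0}
    - {"tx":0.207,"ty":0.622,"tz":0,"rz":7.54,"claw":0}

```text
$.increments[0]: bad value
```

Emit:
apply_moves:
  increments:
    - {"tx":0.207,"ty":0.622,"tz":0.0,"rx":0.0,"ry":0.0,"rz":7.5,"claw":0.0}
    - {"tx":0.207,"ty":0.622,"tz":0.0,"rx":0.0,"ry":0.0,"rz":7.5,"claw":0.0}
    - {"tx":0.207,"ty":0.622,"tz":0.0,"rx":0.0,"ry":0.0,"rz":7.5,"claw":0.0}
    - {"tx":0.207,"ty":0.622,"tz":0.0,"rx":0.0,"ry":0.0,"rz":7.5,"claw":0.0}
    - {"tx":0.207,"ty":0.622,"tz":0.0,"rx":0.0,"ry":0.0,"rz":7.5,"claw":0.0}
    - {"tx":0.207,"ty":0.622,"tz":0.0,"rx":0.0,"ry":0.0,"rz":7.5,"claw":0.0}
    - {"tx":0.207,"ty":0.622,"tz":0.0,"rx":0.0,"ry":0.0,"rz":7.5,"claw":0.0}
    - {"tx":0.207,"ty":0.622,"tz":0.0,"rx":0.0,"ry":0.0,"rz":7.5,"claw":0.0}
    - {"tx":0.207,"ty":0.622,"tz":0.0,"rx":0.0,"ry":0.0,"rz":7.5,"claw":0.0}
    - {"tx":0.207,"ty":0.622,"tz":0.0,"rx":0.0,"ry":0.0,"rz":7.5,"claw":0.0}
    - {"tx":0.207,"ty":0.622,"tz":0.0,"rx":0.0,"ry":0.0,"rz":7.5,"claw":0.0}
    - {"tx":0.207,"ty":0.622,"tz":0.0,"rx":0.0,"ry":0.0,"rz":7.5,"claw":0.0}

```text
clock: 1.3
eef_pos: [456.9, -21.3, 231.3]
tool_rot: [3.142, 0.0, 1.078]
force: [0.7, -0.8, 0.3]
width: -0.0
```

Emit:
apply_moves:
  increments:
    - {"tx":0.018,"ty":0.05,"tz":-0.04,"rx":0.0,"ry":0.0,"rz":0.0,"claw":0.0}
    - {"tx":0.018,"ty":0.05,"tz":-0.085,"rx":0.0,"ry":0.0,"rz":0.0,"claw":0.0}
    - {"tx":0.018,"ty":0.05,"tz":-0.13,"rx":0.0,"ry":0.0,"rz":0.0,"claw":0.0}
    - {"tx":0.018,"ty":0.05,"tz":-0.17,"rx":0.0,"ry":0.0,"rz":0.0,"claw":0.0}
    - {"tx":0.018,"ty":0.05,"tz":-0.193,"rx":0.0,"ry":0.0,"rz":0.0,"claw":0.0}
    - {"tx":0.018,"ty":0.05,"tz":-0.193,"rx":0.0,"ry":0.0,"rz":0.0,"claw":0.0}
    - {"tx":0.018,"ty":0.05,"tz":-0.193,"rx":0.0,"ry":0.0,"rz":0.0,"claw":0.0}

```text
clock: 2.0
eef_pos: [474.7, 26.9, 38.4]
tool_rot: [-3.141, 0.0, 1.078]
force: [-0.0, -0.0, 0.6]
width: 0.2
```

Run:
```python
from h import *
a=get_image("top")[200:400,160:360,::-1]; b=get_image("side")[240:440,200:400,::-1]
cv2.imwrite("pics/c2.png",cv2.resize(np.hstack([a,b]),(800,400)))
s=read_state();print(s["clock"],s["eef_pos"],s["force"],s["qpos"])
```

```text
2.1 [475.85759659  26.84381327  39.64488625] [-0.38818147  0.08058063  1.3344804 ] [-0.03951849  0.72058652 -0.11148099  2.13777512  0.25690188  0.29286863
 -0.86245496]
```

View pics/c2.png

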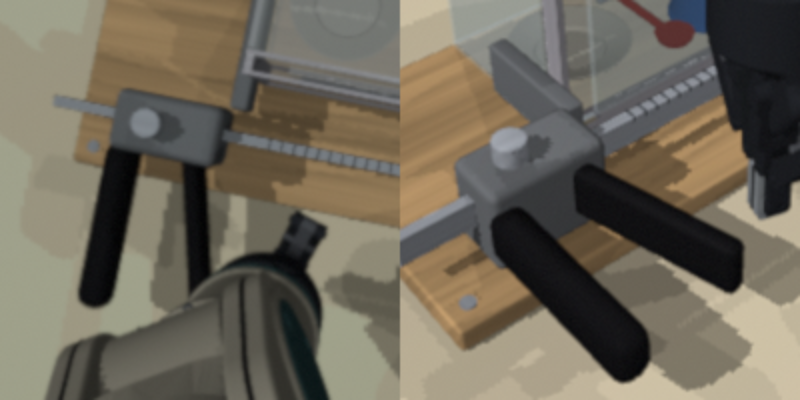

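The fingers are shut, clear of the paddle on its -y side, and at the right height. Now I advance along board +y, direction (0.187, 0.982).

Emit:
apply_moves:
  increments:
    - {"tx":0.0019,"ty":0.01,"tz":0.0,"rx":0.0,"ry":0.0,"rz":0.0,"claw":0.0}
    - {"tx":0.0037,"ty":0.02,"tz":0.0,"rx":0.0,"ry":0.0,"rz":0.0,"claw":0.0}
    - {"tx":0.0052,"ty":0.027,"tz":0.0,"rx":0.0,"ry":0.0,"rz":0.0,"claw":0.0}
    - {"tx":0.0059,"ty":0.031,"tz":0.0,"rx":0.0,"ry":0.0,"rz":0.0,"claw":0.0}

```text
clock: 2.5
eef_pos: [481.3, 59.4, 38.8]
tool_rot: [3.141, -0.001, 1.08]
force: [0.2, 0.1, 0.5]
width: -0.1
```

Emit:
apply_moves:
  increments:
    - {"tx":0.0006,"ty":0.003,"tz":0.0,"rx":0.0,"ry":0.0,"rz":0.0,"claw":0.0}

```text
clock: 2.6
eef_pos: [481.4, 61.6, 38.5]
tool_rot: [3.141, -0.0, 1.079]
force: [0.0, -1.0, 0.4]
width: -0.4
```

Emit:
apply_moves:
  increments:
    - {"tx":0.0006,"ty":0.003,"tz":0.0,"rx":0.0,"ry":0.0,"rz":0.0,"claw":0.0}

```text
clock: 2.7
eef_pos: [481.8, 64.0, 38.3]
tool_rot: [-3.142, 0.0, 1.078]
force: [0.5, -0.3, -0.4]
width: -0.2
```

Emit:
apply_moves:
  increments:
    - {"tx":0.0006,"ty":0.003,"tz":0.0,"rx":0.0,"ry":0.0,"rz":0.0,"claw":0.0}

```text
clock: 2.8
eef_pos: [482.0, 66.4, 38.2]
tool_rot: [-3.141, 0.001, 1.078]
force: [-0.8, -1.7, 0.6]
width: 0.1
```

Emit:
apply_moves:
  increments:
    - {"tx":0.0006,"ty":0.003,"tz":0.0,"rx":0.0,"ry":0.0,"rz":0.0,"claw":0.0}

```text
clock: 2.9
eef_pos: [482.2, 69.0, 38.1]
tool_rot: [-3.141, 0.002, 1.078]
force: [-1.2, -2.9, 1.1]
width: -0.0
```

Emit:
apply_moves:
  increments:
    - {"tx":0.0011,"ty":0.006,"tz":0.0,"rx":0.0,"ry":0.0,"rz":0.0,"claw":0.0}
    - {"tx":0.0023,"ty":0.012,"tz":0.0,"rx":0.0,"ry":0.0,"rz":0.0,"claw":0.0}

```text
clock: 3.1
eef_pos: [482.8, 79.8, 37.9]
tool_rot: [-3.138, 0.005, 1.077]
force: [-3.7, -4.2, 1.5]
width: 0.3
```

Emit:
apply_moves:
  increments:
    - {"tx":0.0011,"ty":0.006,"tz":0.0,"rx":0.0,"ry":0.0,"rz":0.0,"claw":0.0}
    - {"tx":0.0023,"ty":0.012,"tz":0.0,"rx":0.0,"ry":0.0,"rz":0.0,"claw":0.0}

```text
clock: 3.3
eef_pos: [484.5, 91.8, 37.8]
tool_rot: [-3.138, 0.006, 1.077]
force: [-5.5, -5.0, 1.7]
width: 0.2
```

Emit:
apply_moves:
  increments:
    - {"tx":0.0011,"ty":0.006,"tz":0.0,"rx":0.0,"ry":0.0,"rz":0.0,"claw":0.0}
    - {"tx":0.0019,"ty":0.01,"tz":0.0,"rx":0.0,"ry":0.0,"rz":0.0,"claw":0.0}

```text
clock: 3.5
eef_pos: [486.9, 102.1, 37.8]
tool_rot: [-3.138, 0.006, 1.077]
force: [-3.8, -4.6, 1.2]
width: -0.1
```

Emit:
apply_moves:
  increments:
    - {"tx":0.0008,"ty":0.004,"tz":0.0,"rx":0.0,"ry":0.0,"rz":0.0,"claw":0.0}
    - {"tx":0.0008,"ty":0.004,"tz":0.0,"rx":0.0,"ry":0.0,"rz":0.0,"claw":0.0}

```text
clock: 3.7
eef_pos: [488.4, 106.6, 37.9]
tool_rot: [-3.139, 0.004, 1.078]
force: [-3.0, -5.1, 1.2]
width: 0.1
```

Emit:
apply_moves:
  increments:
    - {"tx":0.0002,"ty":0.001,"tz":0.0,"rx":0.0,"ry":0.0,"rz":0.0,"claw":0.0}

```text
clock: 3.8
eef_pos: [488.5, 107.0, 37.9]
tool_rot: [-3.139, 0.005, 1.077]
force: [-4.4, -5.9, 0.6]
width: -0.0
```

Emit:
apply_moves:
  increments:
    - {"tx":-0.0037,"ty":-0.02,"tz":0.0,"rx":0.0,"ry":0.0,"rz":0.0,"claw":0.0}
    - {"tx":-0.0075,"ty":-0.04,"tz":0.0,"rx":0.0,"ry":0.0,"rz":0.0,"claw":0.0}
    - {"tx":-0.0093,"ty":-0.05,"tz":0.0,"rx":0.0,"ry":0.0,"rz":0.0,"claw":0.0}
    - {"tx":-0.0093,"ty":-0.05,"tz":0.0,"rx":0.0,"ry":0.0,"rz":0.0,"claw":0.0}

```text
clock: 4.2
eef_pos: [481.5, 57.7, 38.3]
tool_rot: [3.141, -0.0, 1.076]
force: [-0.1, -0.3, 0.7]
width: 0.2
```

Run:
```python
from h import *
t=get_image("top")[:,:,::-1]; cv2.imwrite("pics/top1.png",t)
t0=cv2.imread("pics/top0.png")
f=lambda im:cv2.resize(np.vstack([im[230:290,160:260],im[230:330,410:510]]),(500,800))[:600]
g=lambda im:np.vstack([cv2.resize(im[235:275,160:260],(400,160)),cv2.resize(im[220:330,410:510],(400,440))])
cv2.imwrite("pics/c3.png",np.hstack([g(t0),g(t)])); s=read_state();print(s["clock"],s["eef_pos"],s["force"])
```

```text
4.25 [481.85119922  59.1194147   38.42134016] [ 0.82656791  0.12373312 -0.74867262]
```

View pics/c3.png

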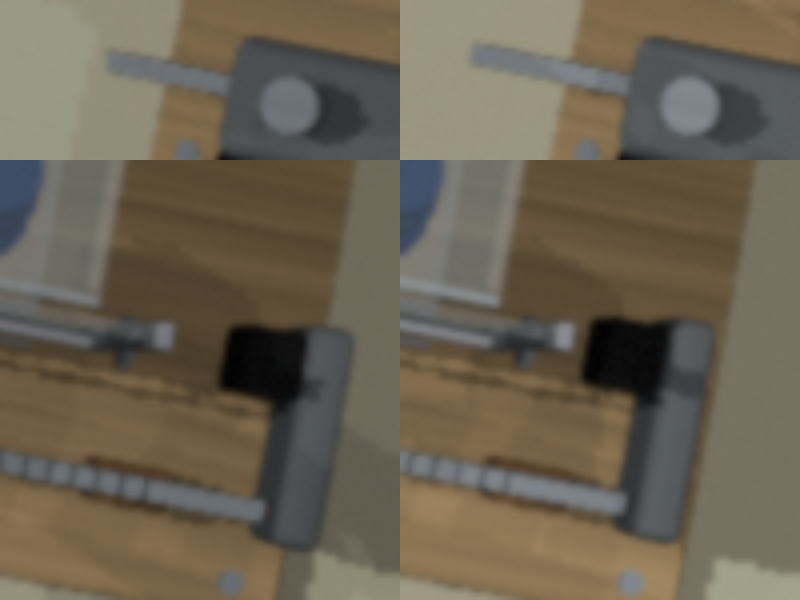

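The bar tail and the jaw arm both moved about 9.5 px, or about 14-15 mm, so that stroke gave three notches. Next comes stroke 2.

Emit:
apply_moves:
  increments:
    - {"tx":0.0019,"ty":0.01,"tz":0.0,"rx":0.0,"ry":0.0,"rz":0.0,"claw":0.0}
    - {"tx":0.0034,"ty":0.018,"tz":0.0,"rx":0.0,"ry":0.0,"rz":0.0,"claw":0.0}
    - {"tx":0.0049,"ty":0.026,"tz":0.0,"rx":0.0,"ry":0.0,"rz":0.0,"claw":0.0}
    - {"tx":0.0064,"ty":0.034,"tz":0.0,"rx":0.0,"ry":0.0,"rz":0.0,"claw":0.0}

```text
clock: 4.65
eef_pos: [485.0, 92.9, 37.9]
tool_rot: [-3.138, 0.005, 1.079]
force: [-3.6, -4.3, 2.8]
width: -0.1
```

Emit:
apply_moves:
  increments:
    - {"tx":0.0011,"ty":0.006,"tz":0.0,"rx":0.0,"ry":0.0,"rz":0.0,"claw":0.0}
    - {"tx":0.0021,"ty":0.011,"tz":0.0,"rx":0.0,"ry":0.0,"rz":0.0,"claw":0.0}
    - {"tx":0.003,"ty":0.016,"tz":0.0,"rx":0.0,"ry":0.0,"rz":0.0,"claw":0.0}
    - {"tx":0.003,"ty":0.016,"tz":0.0,"rx":0.0,"ry":0.0,"rz":0.0,"claw":0.0}

```text
clock: 5.05
eef_pos: [489.2, 108.1, 38.0]
tool_rot: [-3.14, 0.005, 1.079]
force: [-2.7, -7.2, 1.3]
width: -0.2
```

Emit:
apply_moves:
  increments:
    - {"tx":-0.0037,"ty":-0.02,"tz":0.0,"rx":0.0,"ry":0.0,"rz":0.0,"claw":0.0}
    - {"tx":-0.0075,"ty":-0.04,"tz":0.0,"rx":0.0,"ry":0.0,"rz":0.0,"claw":0.0}
    - {"tx":-0.0093,"ty":-0.05,"tz":0.0,"rx":0.0,"ry":0.0,"rz":0.0,"claw":0.0}
    - {"tx":-0.0093,"ty":-0.05,"tz":0.0,"rx":0.0,"ry":0.0,"rz":0.0,"claw":0.0}

```text
clock: 5.45
eef_pos: [481.6, 58.9, 38.3]
tool_rot: [3.141, -0.0, 1.078]
force: [0.0, 0.9, 0.8]
width: -0.2
```

Emit:
apply_moves:
  increments:
    - {"tx":0.0019,"ty":0.01,"tz":0.0,"rx":0.0,"ry":0.0,"rz":0.0,"claw":0.0}
    - {"tx":0.0034,"ty":0.018,"tz":0.0,"rx":0.0,"ry":0.0,"rz":0.0,"claw":0.0}
    - {"tx":0.0049,"ty":0.026,"tz":0.0,"rx":0.0,"ry":0.0,"rz":0.0,"claw":0.0}
    - {"tx":0.0064,"ty":0.034,"tz":0.0,"rx":0.0,"ry":0.0,"rz":0.0,"claw":0.0}

```text
clock: 5.85
eef_pos: [484.9, 93.0, 38.0]
tool_rot: [-3.138, 0.005, 1.08]
force: [-3.7, -8.1, 4.6]
width: 0.1
```

Emit:
apply_moves:
  increments:
    - {"tx":0.0011,"ty":0.006,"tz":0.0,"rx":0.0,"ry":0.0,"rz":0.0,"claw":0.0}
    - {"tx":0.0021,"ty":0.011,"tz":0.0,"rx":0.0,"ry":0.0,"rz":0.0,"claw":0.0}

```text
clock: 6.05
eef_pos: [487.4, 103.1, 38.0]
tool_rot: [-3.139, 0.006, 1.079]
force: [-2.4, -9.0, 3.9]
width: -0.0
```

Emit:
apply_moves:
  increments:
    - {"tx":0.001,"ty":0.005,"tz":0.0,"rx":0.0,"ry":0.0,"rz":0.0,"claw":0.0}
    - {"tx":0.001,"ty":0.005,"tz":0.0,"rx":0.0,"ry":0.0,"rz":0.0,"claw":0.0}

```text
clock: 6.25
eef_pos: [489.1, 108.0, 38.1]
tool_rot: [-3.14, 0.005, 1.079]
force: [-2.9, -8.3, 3.0]
width: -0.1
```

Emit:
apply_moves:
  increments:
    - {"tx":-0.0037,"ty":-0.02,"tz":0.0,"rx":0.0,"ry":0.0,"rz":0.0,"claw":0.0}
    - {"tx":-0.0075,"ty":-0.04,"tz":0.0,"rx":0.0,"ry":0.0,"rz":0.0,"claw":0.0}
    - {"tx":-0.0093,"ty":-0.05,"tz":0.0,"rx":0.0,"ry":0.0,"rz":0.0,"claw":0.0}
    - {"tx":-0.0093,"ty":-0.05,"tz":0.0,"rx":0.0,"ry":0.0,"rz":0.0,"claw":0.0}

```text
clock: 6.65
eef_pos: [481.9, 59.2, 38.4]
tool_rot: [3.141, -0.001, 1.078]
force: [0.4, 0.8, 0.1]
width: 0.1
```

Emit:
apply_moves:
  increments:
    - {"tx":0.0019,"ty":0.01,"tz":0.0,"rx":0.0,"ry":0.0,"rz":0.0,"claw":0.0}
    - {"tx":0.003,"ty":0.016,"tz":0.0,"rx":0.0,"ry":0.0,"rz":0.0,"claw":0.0}

```text
clock: 6.85
eef_pos: [483.2, 75.6, 38.2]
tool_rot: [-3.139, 0.003, 1.08]
force: [-3.9, -7.8, 4.4]
width: 0.2
```

Emit:
apply_moves:
  increments:
    - {"tx":0.0008,"ty":0.004,"tz":0.0,"rx":0.0,"ry":0.0,"rz":0.0,"claw":0.0}

```text
clock: 6.95
eef_pos: [483.2, 78.7, 38.1]
tool_rot: [-3.139, 0.005, 1.079]
force: [-5.3, -8.1, 5.5]
width: -0.3
```

Emit:
apply_moves:
  increments:
    - {"tx":0.0006,"ty":0.003,"tz":0.0,"rx":0.0,"ry":0.0,"rz":0.0,"claw":0.0}

```text
clock: 7.05
eef_pos: [483.3, 81.2, 38.1]
tool_rot: [-3.138, 0.006, 1.079]
force: [-5.6, -8.2, 6.0]
width: 0.1
```

Emit:
apply_moves:
  increments:
    - {"tx":0.0006,"ty":0.003,"tz":0.0,"rx":0.0,"ry":0.0,"rz":0.0,"claw":0.0}

```text
clock: 7.15
eef_pos: [483.6, 84.0, 38.0]
tool_rot: [-3.138, 0.006, 1.079]
force: [-5.4, -7.7, 5.5]
width: 0.1
```

Emit:
apply_moves:
  increments:
    - {"tx":0.0006,"ty":0.003,"tz":0.0,"rx":0.0,"ry":0.0,"rz":0.0,"claw":0.0}

```text
clock: 7.25
eef_pos: [483.9, 86.8, 38.0]
tool_rot: [-3.137, 0.007, 1.079]
force: [-5.2, -7.4, 5.1]
width: 0.0
```

Emit:
apply_moves:
  increments:
    - {"tx":0.0006,"ty":0.003,"tz":0.0,"rx":0.0,"ry":0.0,"rz":0.0,"claw":0.0}

```text
clock: 7.35
eef_pos: [484.2, 89.8, 38.0]
tool_rot: [-3.137, 0.007, 1.079]
force: [-6.2, -7.8, 5.8]
width: 0.2
```

Emit:
apply_moves:
  increments:
    - {"tx":0.0006,"ty":0.003,"tz":0.0,"rx":0.0,"ry":0.0,"rz":0.0,"claw":0.0}

```text
clock: 7.45
eef_pos: [484.7, 92.8, 38.0]
tool_rot: [-3.137, 0.007, 1.079]
force: [-6.2, -7.9, 5.3]
width: -0.5
```

Emit:
apply_moves:
  increments:
    - {"tx":0.0006,"ty":0.003,"tz":0.0,"rx":0.0,"ry":0.0,"rz":0.0,"claw":0.0}

```text
clock: 7.55
eef_pos: [485.3, 95.8, 38.0]
tool_rot: [-3.137, 0.007, 1.079]
force: [-4.9, -8.1, 5.0]
width: -0.0
```

Emit:
apply_moves:
  increments:
    - {"tx":0.0006,"ty":0.003,"tz":0.0,"rx":0.0,"ry":0.0,"rz":0.0,"claw":0.0}

```text
clock: 7.65
eef_pos: [486.0, 98.8, 38.0]
tool_rot: [-3.137, 0.007, 1.079]
force: [-4.4, -7.6, 5.4]
width: -0.3
```

Emit:
apply_moves:
  increments:
    - {"tx":0.0006,"ty":0.003,"tz":0.0,"rx":0.0,"ry":0.0,"rz":0.0,"claw":0.0}

```text
clock: 7.75
eef_pos: [486.8, 101.7, 38.0]
tool_rot: [-3.138, 0.007, 1.079]
force: [-5.4, -8.3, 5.7]
width: 0.2
```

Emit:
apply_moves:
  increments:
    - {"tx":0.0004,"ty":0.002,"tz":0.0,"rx":0.0,"ry":0.0,"rz":0.0,"claw":0.0}

```text
clock: 7.85
eef_pos: [487.4, 103.9, 38.0]
tool_rot: [-3.138, 0.006, 1.079]
force: [-3.7, -7.8, 4.5]
width: -0.2
```

Emit:
apply_moves:
  increments:
    - {"tx":0.0004,"ty":0.002,"tz":0.0,"rx":0.0,"ry":0.0,"rz":0.0,"claw":0.0}

```text
clock: 7.95
eef_pos: [488.1, 105.8, 38.1]
tool_rot: [-3.138, 0.006, 1.079]
force: [-4.0, -8.1, 3.8]
width: -0.2
```

Emit:
apply_moves:
  increments:
    - {"tx":0.0004,"ty":0.002,"tz":0.0,"rx":0.0,"ry":0.0,"rz":0.0,"claw":0.0}

```text
clock: 8.05
eef_pos: [488.8, 107.7, 38.1]
tool_rot: [-3.139, 0.006, 1.079]
force: [-4.2, -8.0, 3.7]
width: 0.3
```

Emit:
apply_moves:
  increments:
    - {"tx":0.0,"ty":0.0,"tz":0.0,"rx":0.0,"ry":0.0,"rz":0.0,"claw":0.0}

```text
clock: 8.15
eef_pos: [488.9, 108.0, 38.1]
tool_rot: [-3.139, 0.006, 1.079]
force: [-4.7, -8.4, 4.3]
width: -0.1
```

Emit:
apply_moves:
  increments:
    - {"tx":-0.0037,"ty":-0.02,"tz":0.0,"rx":0.0,"ry":0.0,"rz":0.0,"claw":0.0}
    - {"tx":-0.0075,"ty":-0.04,"tz":0.0,"rx":0.0,"ry":0.0,"rz":0.0,"claw":0.0}
    - {"tx":-0.0093,"ty":-0.05,"tz":0.0,"rx":0.0,"ry":0.0,"rz":0.0,"claw":0.0}
    - {"tx":-0.0093,"ty":-0.05,"tz":0.0,"rx":0.0,"ry":0.0,"rz":0.0,"claw":0.0}

```text
clock: 8.55
eef_pos: [482.4, 59.1, 38.4]
tool_rot: [3.141, -0.001, 1.078]
force: [-0.2, 0.4, -0.4]
width: 0.0
```

Run:
```python
from h import *
t=get_image("top")[:,:,::-1]; cv2.imwrite("pics/top2.png",t); cv2.imwrite("pics/side2.png",get_image("side")[:,:,::-1])
t0=cv2.imread("pics/top1.png")
g=lambda im:np.vstack([cv2.resize(im[230:270,130:230],(400,160)),cv2.resize(im[220:330,410:510],(400,440))])
cv2.imwrite("pics/c4.png",np.hstack([g(t0),g(t)])); s=read_state();print(s["clock"],s["eef_pos"],s["force"])
```

```text
8.65 [482.88933717  60.7882287   38.42567858] [ 0.46120451  0.59015842 -0.17801919]
```

View pics/c4.png

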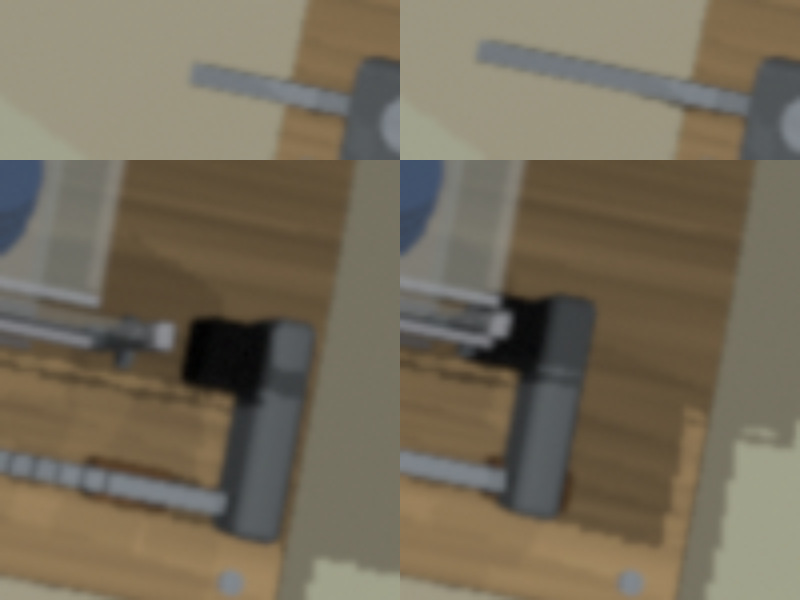

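Over the last three strokes the bar tail moved about 28.5 px, which fits 45 mm and puts the jaw at about 60 mm. The pad is on the bumper and the panel is almost home. The next stroke should clamp, so I go by feel.

Emit:
apply_moves:
  increments:
    - {"tx":0.0019,"ty":0.008,"tz":0.0,"rx":0.0,"ry":0.0,"rz":0.0,"claw":0.0}
    - {"tx":0.003,"ty":0.013,"tz":0.0,"rx":0.0,"ry":0.0,"rz":0.0,"claw":0.0}

```text
clock: 8.85
eef_pos: [484.0, 72.2, 38.2]
tool_rot: [-3.14, 0.003, 1.079]
force: [-4.0, -7.6, 3.4]
width: 0.4
```

Emit:
apply_moves:
  increments:
    - {"tx":0.0006,"ty":0.003,"tz":0.0,"rx":0.0,"ry":0.0,"rz":0.0,"claw":0.0}

```text
clock: 8.95
eef_pos: [483.8, 74.1, 38.1]
tool_rot: [-3.139, 0.005, 1.079]
force: [-3.0, -7.7, 4.5]
width: -0.3
```

Emit:
apply_moves:
  increments:
    - {"tx":0.0004,"ty":0.002,"tz":0.0,"rx":0.0,"ry":0.0,"rz":0.0,"claw":0.0}

```text
clock: 9.05
eef_pos: [483.8, 75.4, 38.2]
tool_rot: [-3.139, 0.006, 1.078]
force: [-3.8, -7.5, 4.6]
width: 0.2
```

Emit:
apply_moves:
  increments:
    - {"tx":0.0004,"ty":0.002,"tz":0.0,"rx":0.0,"ry":0.0,"rz":0.0,"claw":0.0}

```text
clock: 9.15
eef_pos: [483.8, 76.8, 38.1]
tool_rot: [-3.139, 0.007, 1.078]
force: [-4.7, -8.8, 4.2]
width: 0.1
```

Emit:
apply_moves:
  increments:
    - {"tx":0.0004,"ty":0.002,"tz":0.0,"rx":0.0,"ry":0.0,"rz":0.0,"claw":0.0}

```text
clock: 9.25
eef_pos: [483.8, 78.5, 38.1]
tool_rot: [-3.138, 0.007, 1.078]
force: [-4.4, -8.2, 4.6]
width: -0.1
```

Emit:
apply_moves:
  increments:
    - {"tx":0.0004,"ty":0.002,"tz":0.0,"rx":0.0,"ry":0.0,"rz":0.0,"claw":0.0}

```text
clock: 9.35
eef_pos: [483.8, 80.1, 38.0]
tool_rot: [-3.138, 0.008, 1.077]
force: [-5.4, -9.6, 6.7]
width: -0.2
```

Emit:
apply_moves:
  increments:
    - {"tx":0.0004,"ty":0.002,"tz":0.0,"rx":0.0,"ry":0.0,"rz":0.0,"claw":0.0}

```text
clock: 9.45
eef_pos: [483.9, 81.7, 38.0]
tool_rot: [-3.137, 0.009, 1.077]
force: [-6.5, -10.2, 7.2]
width: -0.5
```

Emit:
apply_moves:
  increments:
    - {"tx":0.0004,"ty":0.002,"tz":0.0,"rx":0.0,"ry":0.0,"rz":0.0,"claw":0.0}

```text
clock: 9.55
eef_pos: [483.9, 83.3, 38.0]
tool_rot: [-3.137, 0.01, 1.077]
force: [-6.5, -10.3, 7.0]
width: 0.0
```

Emit:
apply_moves:
  increments:
    - {"tx":0.0004,"ty":0.002,"tz":0.0,"rx":0.0,"ry":0.0,"rz":0.0,"claw":0.0}

```text
clock: 9.65
eef_pos: [484.1, 85.0, 38.0]
tool_rot: [-3.137, 0.01, 1.077]
force: [-5.6, -10.9, 8.6]
width: 0.1
```

Emit:
apply_moves:
  increments:
    - {"tx":0.0004,"ty":0.002,"tz":0.0,"rx":0.0,"ry":0.0,"rz":0.0,"claw":0.0}

```text
clock: 9.75
eef_pos: [484.2, 86.6, 38.0]
tool_rot: [-3.137, 0.011, 1.077]
force: [-6.3, -13.1, 8.5]
width: 0.2
```

Emit:
apply_moves:
  increments:
    - {"tx":0.0004,"ty":0.002,"tz":0.0,"rx":0.0,"ry":0.0,"rz":0.0,"claw":0.0}

```text
clock: 9.85
eef_pos: [484.4, 88.2, 38.0]
tool_rot: [-3.136, 0.012, 1.076]
force: [-7.7, -12.9, 8.4]
width: -0.3
```

Emit:
apply_moves:
  increments:
    - {"tx":0.0004,"ty":0.002,"tz":0.0,"rx":0.0,"ry":0.0,"rz":0.0,"claw":0.0}

```text
clock: 9.95
eef_pos: [484.6, 89.8, 38.0]
tool_rot: [-3.136, 0.013, 1.076]
force: [-8.1, -14.5, 9.0]
width: 0.1
```

Emit:
apply_moves:
  increments:
    - {"tx":0.0004,"ty":0.002,"tz":0.0,"rx":0.0,"ry":0.0,"rz":0.0,"claw":0.0}

```text
clock: 10.05
eef_pos: [484.8, 91.4, 38.0]
tool_rot: [-3.136, 0.013, 1.076]
force: [-8.0, -14.6, 10.2]
width: -0.2
```

Emit:
apply_moves:
  increments:
    - {"tx":0.0004,"ty":0.002,"tz":0.0,"rx":0.0,"ry":0.0,"rz":0.0,"claw":0.0}

```text
clock: 10.15
eef_pos: [485.1, 93.0, 38.0]
tool_rot: [-3.136, 0.014, 1.075]
force: [-7.7, -14.9, 11.1]
width: -0.1
```

Emit:
apply_moves:
  increments:
    - {"tx":0.0,"ty":0.0,"tz":0.0,"rx":0.0,"ry":0.0,"rz":0.0,"claw":0.0}

```text
clock: 10.25
eef_pos: [485.1, 93.1, 38.0]
tool_rot: [-3.136, 0.014, 1.076]
force: [-8.6, -14.8, 10.5]
width: 0.2
```

Emit:
apply_moves:
  increments:
    - {"tx":0.0003,"ty":0.0015,"tz":0.0,"rx":0.0,"ry":0.0,"rz":0.0,"claw":0.0}

```text
clock: 10.35
eef_pos: [485.3, 94.0, 38.0]
tool_rot: [-3.136, 0.014, 1.075]
force: [-8.7, -15.7, 10.8]
width: 0.1
```

Emit:
apply_moves:
  increments:
    - {"tx":0.0003,"ty":0.0015,"tz":0.0,"rx":0.0,"ry":0.0,"rz":0.0,"claw":0.0}

```text
clock: 10.45
eef_pos: [485.5, 95.3, 38.0]
tool_rot: [-3.136, 0.015, 1.075]
force: [-7.8, -15.9, 10.8]
width: -0.0
```

Emit:
apply_moves:
  increments:
    - {"tx":0.0,"ty":0.0,"tz":0.0,"rx":0.0,"ry":0.0,"rz":0.0,"claw":0.0}

```text
clock: 10.55
eef_pos: [485.5, 95.4, 38.0]
tool_rot: [-3.136, 0.015, 1.075]
force: [-7.1, -15.7, 11.0]
width: 0.1
```

Emit:
apply_moves:
  increments:
    - {"tx":0.0003,"ty":0.0015,"tz":0.0,"rx":0.0,"ry":0.0,"rz":0.0,"claw":0.0}

```text
clock: 10.65
eef_pos: [485.7, 96.3, 38.0]
tool_rot: [-3.136, 0.015, 1.075]
force: [-7.5, -17.0, 12.4]
width: 0.3
```

Emit:
apply_moves:
  increments:
    - {"tx":0.0003,"ty":0.0015,"tz":0.0,"rx":0.0,"ry":0.0,"rz":0.0,"claw":0.0}

```text
clock: 10.75
eef_pos: [486.0, 97.6, 38.0]
tool_rot: [-3.136, 0.016, 1.074]
force: [-6.8, -18.1, 11.4]
width: 0.2
```

Emit:
apply_moves:
  increments:
    - {"tx":0.0,"ty":0.0,"tz":0.0,"rx":0.0,"ry":0.0,"rz":0.0,"claw":0.0}

```text
clock: 10.85
eef_pos: [486.0, 97.7, 38.0]
tool_rot: [-3.136, 0.016, 1.075]
force: [-7.3, -17.9, 11.3]
width: -0.0
```

Emit:
apply_moves:
  increments:
    - {"tx":0.0002,"ty":0.001,"tz":0.0,"rx":0.0,"ry":0.0,"rz":0.0,"claw":0.0}
    - {"tx":0.0002,"ty":0.001,"tz":0.0,"rx":0.0,"ry":0.0,"rz":0.0,"claw":0.0}

```text
clock: 11.05
eef_pos: [486.2, 98.4, 38.0]
tool_rot: [-3.136, 0.016, 1.074]
force: [-6.8, -18.2, 11.7]
width: -0.3
```

Emit:
apply_moves:
  increments:
    - {"tx":0.0002,"ty":0.001,"tz":0.0,"rx":0.0,"ry":0.0,"rz":0.0,"claw":0.0}
    - {"tx":0.0002,"ty":0.001,"tz":0.0,"rx":0.0,"ry":0.0,"rz":0.0,"claw":0.0}

```text
clock: 11.25
eef_pos: [486.4, 99.2, 38.0]
tool_rot: [-3.136, 0.016, 1.074]
force: [-7.4, -18.5, 10.8]
width: 0.1
```

The push is 19.6 N and hard, so I let go and check the jaw.

Emit:
apply_moves:
  increments:
    - {"tx":-0.0028,"ty":-0.015,"tz":0.0,"rx":0.0,"ry":0.0,"rz":0.0,"claw":0.0}
    - {"tx":-0.0056,"ty":-0.03,"tz":0.0,"rx":0.0,"ry":0.0,"rz":0.0,"claw":0.0}
    - {"tx":-0.0084,"ty":-0.045,"tz":0.0,"rx":0.0,"ry":0.0,"rz":0.0,"claw":0.0}
    - {"tx":-0.0093,"ty":-0.05,"tz":0.0,"rx":0.0,"ry":0.0,"rz":0.0,"claw":0.0}
    - {"tx":-0.0093,"ty":-0.05,"tz":0.0,"rx":0.0,"ry":0.0,"rz":0.0,"claw":0.0}

```text
clock: 11.75
eef_pos: [483.3, 57.5, 38.4]
tool_rot: [3.141, -0.001, 1.078]
force: [0.2, -0.4, 0.2]
width: -0.2
```

Run:
```python
from h import *
t=get_image("top")[:,:,::-1]; cv2.imwrite("pics/top3.png",t); cv2.imwrite("pics/side3.png",get_image("side")[:,:,::-1])
t0=cv2.imread("pics/top2.png")
g=lambda im:np.vstack([cv2.resize(im[230:270,130:230],(400,160)),cv2.resize(im[220:330,410:510],(400,440))])
cv2.imwrite("pics/c5.png",np.hstack([g(t0),g(t)])); s=read_state();print(s["clock"],s["eef_pos"],s["force"])
```

```text
11.85 [483.4099706   58.44984612  38.37926218] [ 0.36043092 -0.52005538  0.0304308 ]
```

View pics/c5.png

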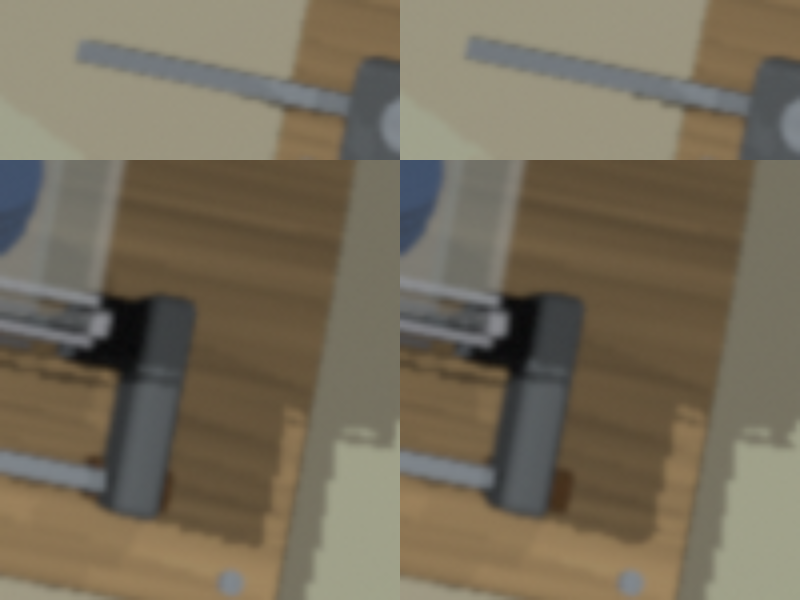

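The tail moved about 2.75 px, or about 4-5 mm, so the jaw rests one notch on at about 65 mm. One more stroke will feel how firm the hold is, again stopping at 20 N.

Emit:
apply_moves:
  increments:
    - {"tx":0.001,"ty":0.007,"tz":0.0,"rx":0.0,"ry":0.0,"rz":0.0,"claw":0.0}
    - {"tx":0.002,"ty":0.012,"tz":0.0,"rx":0.0,"ry":0.0,"rz":0.0,"claw":0.0}

```text
clock: 12.05
eef_pos: [484.0, 69.3, 38.2]
tool_rot: [-3.14, 0.002, 1.079]
force: [-2.2, -6.3, 2.5]
width: 0.0
```

Emit:
apply_moves:
  increments:
    - {"tx":0.0004,"ty":0.002,"tz":0.0,"rx":0.0,"ry":0.0,"rz":0.0,"claw":0.0}

```text
clock: 12.15
eef_pos: [483.9, 70.2, 38.2]
tool_rot: [-3.14, 0.004, 1.079]
force: [-2.1, -7.6, 3.9]
width: -0.0
```

Emit:
apply_moves:
  increments:
    - {"tx":0.0004,"ty":0.002,"tz":0.0,"rx":0.0,"ry":0.0,"rz":0.0,"claw":0.0}

```text
clock: 12.25
eef_pos: [483.8, 71.0, 38.2]
tool_rot: [-3.14, 0.005, 1.078]
force: [-3.7, -7.9, 4.8]
width: 0.4
```

Emit:
apply_moves:
  increments:
    - {"tx":0.0004,"ty":0.002,"tz":0.0,"rx":0.0,"ry":0.0,"rz":0.0,"claw":0.0}

```text
clock: 12.35
eef_pos: [483.7, 72.2, 38.1]
tool_rot: [-3.139, 0.006, 1.077]
force: [-2.9, -10.5, 4.7]
width: -0.0
```

Emit:
apply_moves:
  increments:
    - {"tx":0.0004,"ty":0.002,"tz":0.0,"rx":0.0,"ry":0.0,"rz":0.0,"claw":0.0}

```text
clock: 12.45
eef_pos: [483.6, 73.5, 38.1]
tool_rot: [-3.139, 0.008, 1.076]
force: [-3.0, -9.8, 5.2]
width: 0.3
```

Emit:
apply_moves:
  increments:
    - {"tx":0.0004,"ty":0.002,"tz":0.0,"rx":0.0,"ry":0.0,"rz":0.0,"claw":0.0}

```text
clock: 12.55
eef_pos: [483.6, 74.7, 38.1]
tool_rot: [-3.139, 0.009, 1.076]
force: [-5.0, -11.2, 6.8]
width: 0.6
```

Emit:
apply_moves:
  increments:
    - {"tx":0.0004,"ty":0.002,"tz":0.0,"rx":0.0,"ry":0.0,"rz":0.0,"claw":0.0}

```text
clock: 12.65
eef_pos: [483.5, 76.1, 38.1]
tool_rot: [-3.138, 0.01, 1.076]
force: [-5.6, -12.7, 6.7]
width: -0.2
```

Emit:
apply_moves:
  increments:
    - {"tx":0.0004,"ty":0.002,"tz":0.0,"rx":0.0,"ry":0.0,"rz":0.0,"claw":0.0}

```text
clock: 12.75
eef_pos: [483.5, 77.6, 38.1]
tool_rot: [-3.138, 0.011, 1.075]
force: [-5.3, -13.3, 7.3]
width: -0.0
```

Emit:
apply_moves:
  increments:
    - {"tx":0.0003,"ty":0.0015,"tz":0.0,"rx":0.0,"ry":0.0,"rz":0.0,"claw":0.0}

```text
clock: 12.85
eef_pos: [483.5, 78.8, 38.0]
tool_rot: [-3.137, 0.012, 1.075]
force: [-6.3, -13.9, 8.0]
width: 0.2
```

Emit:
apply_moves:
  increments:
    - {"tx":0.0003,"ty":0.0015,"tz":0.0,"rx":0.0,"ry":0.0,"rz":0.0,"claw":0.0}

```text
clock: 12.95
eef_pos: [483.5, 79.9, 38.0]
tool_rot: [-3.137, 0.013, 1.075]
force: [-6.4, -14.4, 9.7]
width: -0.2
```

Emit:
apply_moves:
  increments:
    - {"tx":0.0003,"ty":0.0015,"tz":0.0,"rx":0.0,"ry":0.0,"rz":0.0,"claw":0.0}

```text
clock: 13.05
eef_pos: [483.5, 81.1, 38.0]
tool_rot: [-3.137, 0.013, 1.075]
force: [-6.3, -14.7, 9.4]
width: 0.1
```

Emit:
apply_moves:
  increments:
    - {"tx":0.0003,"ty":0.0015,"tz":0.0,"rx":0.0,"ry":0.0,"rz":0.0,"claw":0.0}

```text
clock: 13.15
eef_pos: [483.6, 82.3, 38.0]
tool_rot: [-3.137, 0.014, 1.075]
force: [-7.2, -15.1, 10.8]
width: -0.2
```

Emit:
apply_moves:
  increments:
    - {"tx":0.0003,"ty":0.0015,"tz":0.0,"rx":0.0,"ry":0.0,"rz":0.0,"claw":0.0}

```text
clock: 13.25
eef_pos: [483.7, 83.4, 38.0]
tool_rot: [-3.136, 0.015, 1.074]
force: [-6.7, -17.1, 11.3]
width: 0.5
```

Emit:
apply_moves:
  increments:
    - {"tx":0.0003,"ty":0.0015,"tz":0.0,"rx":0.0,"ry":0.0,"rz":0.0,"claw":0.0}

```text
clock: 13.35
eef_pos: [483.8, 84.7, 38.0]
tool_rot: [-3.136, 0.015, 1.074]
force: [-8.0, -17.0, 11.2]
width: 0.3
```

Emit:
apply_moves:
  increments:
    - {"tx":0.0003,"ty":0.0015,"tz":0.0,"rx":0.0,"ry":0.0,"rz":0.0,"claw":0.0}

```text
clock: 13.45
eef_pos: [483.8, 85.9, 38.0]
tool_rot: [-3.136, 0.016, 1.074]
force: [-7.9, -17.8, 12.2]
width: 0.1
```

Emit:
apply_moves:
  increments:
    - {"tx":0.0002,"ty":0.001,"tz":0.0,"rx":0.0,"ry":0.0,"rz":0.0,"claw":0.0}

```text
clock: 13.55
eef_pos: [483.9, 86.7, 38.0]
tool_rot: [-3.136, 0.016, 1.074]
force: [-7.9, -16.9, 11.8]
width: 0.0
```

Emit:
apply_moves:
  increments:
    - {"tx":0.0002,"ty":0.001,"tz":0.0,"rx":0.0,"ry":0.0,"rz":0.0,"claw":0.0}

```text
clock: 13.65
eef_pos: [484.0, 87.4, 38.0]
tool_rot: [-3.136, 0.017, 1.074]
force: [-8.8, -17.0, 12.1]
width: 0.2
```

Emit:
apply_moves:
  increments:
    - {"tx":0.0002,"ty":0.001,"tz":0.0,"rx":0.0,"ry":0.0,"rz":0.0,"claw":0.0}

```text
clock: 13.75
eef_pos: [484.1, 88.2, 38.0]
tool_rot: [-3.136, 0.017, 1.074]
force: [-8.6, -18.3, 12.6]
width: 0.2
```

Emit:
apply_moves:
  increments:
    - {"tx":0.0,"ty":0.0,"tz":0.0,"rx":0.0,"ry":0.0,"rz":0.0,"claw":0.0}

```text
clock: 13.85
eef_pos: [484.1, 88.3, 38.0]
tool_rot: [-3.136, 0.017, 1.074]
force: [-9.1, -17.9, 12.6]
width: -0.1
```

Emit:
apply_moves:
  increments:
    - {"tx":0.0002,"ty":0.001,"tz":0.0,"rx":0.0,"ry":0.0,"rz":0.0,"claw":0.0}
    - {"tx":0.0002,"ty":0.001,"tz":0.0,"rx":0.0,"ry":0.0,"rz":0.0,"claw":0.0}

```text
clock: 14.05
eef_pos: [484.7, 90.6, 37.7]
tool_rot: [-3.136, 0.015, 1.074]
force: [-7.2, -13.0, 5.6]
width: 0.1
```

Emit:
apply_moves:
  increments:
    - {"tx":-0.0028,"ty":-0.015,"tz":0.0,"rx":0.0,"ry":0.0,"rz":0.0,"claw":0.0}
    - {"tx":-0.0056,"ty":-0.03,"tz":0.0,"rx":0.0,"ry":0.0,"rz":0.0,"claw":0.0}
    - {"tx":-0.0084,"ty":-0.043,"tz":0.0,"rx":0.0,"ry":0.0,"rz":0.0,"claw":0.0}
    - {"tx":-0.0084,"ty":-0.043,"tz":0.0,"rx":0.0,"ry":0.0,"rz":0.0,"claw":0.0}
    - {"tx":-0.0084,"ty":-0.043,"tz":0.0,"rx":0.0,"ry":0.0,"rz":0.0,"claw":0.0}

```text
clock: 14.55
eef_pos: [482.7, 55.1, 38.4]
tool_rot: [3.141, -0.002, 1.078]
force: [-0.4, -0.6, -0.4]
width: 0.3
```

Run:
```python
from h import *
t=get_image("top")[:,:,::-1]; cv2.imwrite("pics/top4.png",t); cv2.imwrite("pics/side4.png",get_image("side")[:,:,::-1])
ims=[cv2.imread(f"pics/top{i}.png") for i in (1,2,3,4)]
# shift of jaw arm (bottom piece at its end) along image between shots
for a,b in((2,3),(3,4),(2,4)):
    A=cv2.imread(f"pics/top{a}.png",0); B=cv2.imread(f"pics/top{b}.png",0)
    r=[]
    for (x0,x1,y0,y1) in((435,460,290,318),(138,160,234,252)):
        T=cv2.resize(A[y0:y1,x0:x1],None,fx=8,fy=8,interpolation=cv2.INTER_CUBIC); S=cv2.resize(B[y0-8:y1+8,x0-12:x1+12],None,fx=8,fy=8,interpolation=cv2.INTER_CUBIC)
        _,m,_,l=cv2.minMaxLoc(cv2.matchTemplate(S,T,cv2.TM_CCOEFF_NORMED)); r.append((round(m,2),l[0]/8-12,l[1]/8-8))
    print(a,b,r)
s=read_state();print(s["clock"],s["eef_pos"],s["force"])
```

```text
2 3 [(0.97, -2.625, -0.5), (0.98, -2.875, -0.75)]
3 4 [(1.0, 0.0, 0.0), (1.0, 0.0, 0.0)]
2 4 [(0.97, -2.625, -0.5), (0.99, -2.875, -0.625)]
14.65 [482.64528586  55.56835505  38.42057748] [-0.84229007  0.38809166 -0.17558966]
```

Run:
```python
import cv2,numpy as np
a=cv2.imread("pics/side3.png");b=cv2.imread("pics/side4.png");d=cv2.imread("pics/top4.png")
g=lambda i:cv2.resize(i[145:305,215:485],(400,237))
t=cv2.resize(d[120:320,270:520],(500,400)); 
o=np.zeros((600,800,3),np.uint8); o[:237,:400]=g(a);o[:237,400:]=g(b); o[237:,:450]=cv2.resize(d[125:320,270:512],(450,363))
k=b[290:400,200:380]; o[237:451,450:]=cv2.resize(k,(350,214))
cv2.imwrite("pics/c6.png",o)
```

```text
(no output)
```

View pics/c6.png

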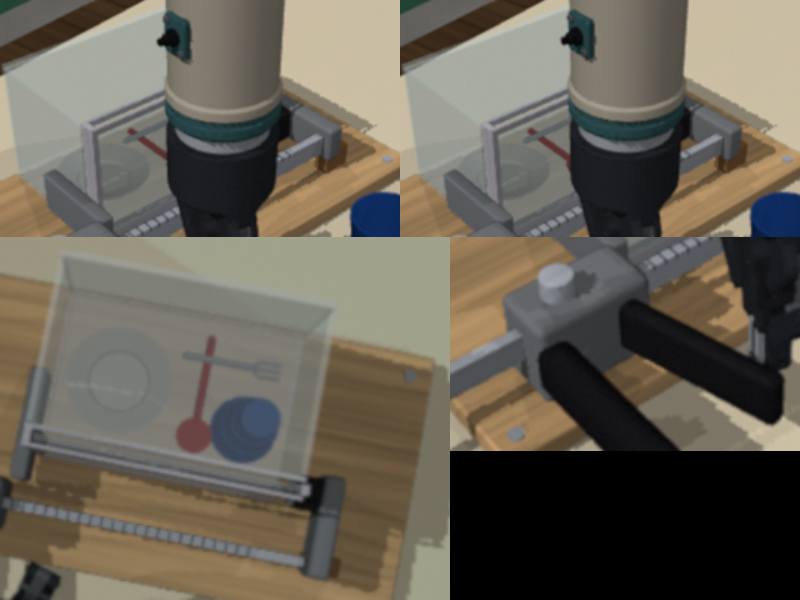

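The panel and box look intact, the panel sits home and the button and trigger are at rest. Jaw position did not change between strokes 5 and 6, so the ratchet holds at that notch and the next one is past the 20 N limit. Now the release button: rise, move over it and come down.

Emit:
apply_moves:
  increments:
    - {"tx":0.0,"ty":0.0,"tz":0.04,"rx":0.0,"ry":0.0,"rz":0.0,"claw":0.0}
    - {"tx":0.0,"ty":0.0,"tz":0.08,"rx":0.0,"ry":0.0,"rz":0.0,"claw":0.0}
    - {"tx":0.0,"ty":0.0,"tz":0.11,"rx":0.0,"ry":0.0,"rz":0.0,"claw":0.0}
    - {"tx":0.035,"ty":0.02,"tz":0.11,"rx":0.0,"ry":0.0,"rz":0.0,"claw":0.0}
    - {"tx":0.075,"ty":0.042,"tz":0.11,"rx":0.0,"ry":0.0,"rz":0.0,"claw":0.0}
    - {"tx":0.1085,"ty":0.063,"tz":0.11,"rx":0.0,"ry":0.0,"rz":0.0,"claw":0.0}
    - {"tx":0.1085,"ty":0.063,"tz":0.09,"rx":0.0,"ry":0.0,"rz":0.0,"claw":0.0}
    - {"tx":0.1085,"ty":0.063,"tz":0.07,"rx":0.0,"ry":0.0,"rz":0.0,"claw":0.0}
    - {"tx":0.1085,"ty":0.063,"tz":0.063,"rx":0.0,"ry":0.0,"rz":0.0,"claw":0.0}
    - {"tx":0.1085,"ty":0.063,"tz":0.063,"rx":0.0,"ry":0.0,"rz":0.0,"claw":0.0}

```text
clock: 15.65
eef_pos: [589.6, 117.9, 100.3]
tool_rot: [-3.14, 0.001, 1.079]
force: [-0.1, -0.6, 0.8]
width: 0.2
```

Run:
```python
from h import *
cv2.imwrite("pics/side5.png",get_image("side")[:,:,::-1]); cv2.imwrite("pics/c7.png",cv2.resize(cv2.imread("pics/side5.png")[240:380,190:370],(720,560)))
s=read_state();print(s["clock"],s["eef_pos"],s["force"])
```

```text
15.7 [590.3669577  117.80391885 101.28286554] [ 0.12827392 -0.02486291  0.33103535]
```

View pics/c7.png

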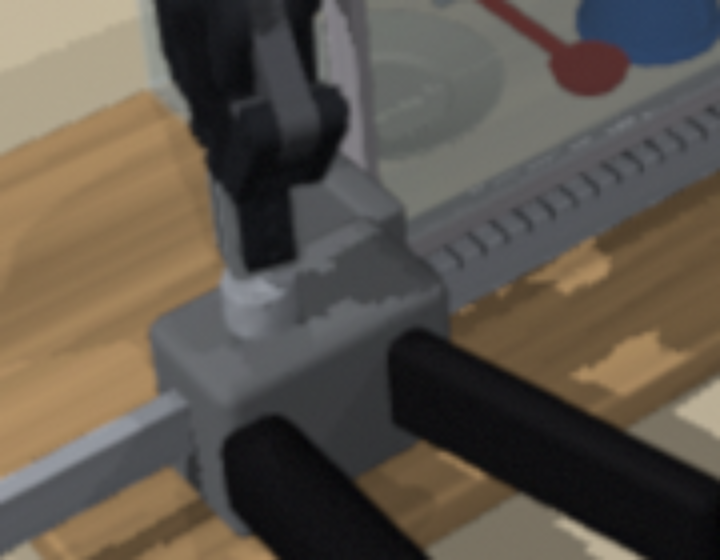

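The shut fingertips are centred just above the button. I press down.

Emit:
apply_moves:
  increments:
    - {"tx":0.0,"ty":0.0,"tz":-0.005,"rx":0.0,"ry":0.0,"rz":0.0,"claw":0.0}
    - {"tx":0.0,"ty":0.0,"tz":-0.009,"rx":0.0,"ry":0.0,"rz":0.0,"claw":0.0}
    - {"tx":0.0,"ty":0.0,"tz":-0.011,"rx":0.0,"ry":0.0,"rz":0.0,"claw":0.0}
    - {"tx":0.0,"ty":0.0,"tz":-0.013,"rx":0.0,"ry":0.0,"rz":0.0,"claw":0.0}
    - {"tx":0.0,"ty":0.0,"tz":-0.015,"rx":0.0,"ry":0.0,"rz":0.0,"claw":0.0}

```text
clock: 16.2
eef_pos: [590.9, 117.3, 87.4]
tool_rot: [3.141, -0.001, 1.078]
force: [-1.4, -0.1, 6.2]
width: 0.0
```

Emit:
apply_moves:
  increments:
    - {"tx":0.0,"ty":0.0,"tz":-0.001,"rx":0.0,"ry":0.0,"rz":0.0,"claw":0.0}
    - {"tx":0.0,"ty":0.0,"tz":-0.001,"rx":0.0,"ry":0.0,"rz":0.0,"claw":0.0}

```text
clock: 16.4
eef_pos: [590.9, 117.3, 86.3]
tool_rot: [3.141, -0.001, 1.078]
force: [-1.4, -0.6, 6.6]
width: -0.1
```

Nearly at the bottom. I press on and hold.

Emit:
apply_moves:
  increments:
    - {"tx":0.0,"ty":0.0,"tz":-0.001,"rx":0.0,"ry":0.0,"rz":0.0,"claw":0.0}
    - {"tx":0.0,"ty":0.0,"tz":-0.002,"rx":0.0,"ry":0.0,"rz":0.0,"claw":0.0}
    - {"tx":0.0,"ty":0.0,"tz":-0.002,"rx":0.0,"ry":0.0,"rz":0.0,"claw":0.0}

```text
clock: 16.7
eef_pos: [591.0, 117.3, 85.9]
tool_rot: [3.14, -0.001, 1.078]
force: [-4.7, -1.3, 17.2]
width: 0.1
```

Emit:
apply_moves:
  increments:
    - {"tx":0.0,"ty":0.0,"tz":-0.001,"rx":0.0,"ry":0.0,"rz":0.0,"claw":0.0}
    - {"tx":0.0,"ty":0.0,"tz":-0.001,"rx":0.0,"ry":0.0,"rz":0.0,"claw":0.0}
    - {"tx":0.0,"ty":0.0,"tz":-0.001,"rx":0.0,"ry":0.0,"rz":0.0,"claw":0.0}
    - {"tx":0.0,"ty":0.0,"tz":-0.001,"rx":0.0,"ry":0.0,"rz":0.0,"claw":0.0}
    - {"tx":0.0,"ty":0.0,"tz":-0.001,"rx":0.0,"ry":0.0,"rz":0.0,"claw":0.0}
    - {"tx":0.0,"ty":0.0,"tz":-0.001,"rx":0.0,"ry":0.0,"rz":0.0,"claw":0.0}
    - {"tx":0.0,"ty":0.0,"tz":-0.001,"rx":0.0,"ry":0.0,"rz":0.0,"claw":0.0}
    - {"tx":0.0,"ty":0.0,"tz":-0.001,"rx":0.0,"ry":0.0,"rz":0.0,"claw":0.0}
    - {"tx":0.0,"ty":0.0,"tz":-0.001,"rx":0.0,"ry":0.0,"rz":0.0,"claw":0.0}
    - {"tx":0.0,"ty":0.0,"tz":-0.001,"rx":0.0,"ry":0.0,"rz":0.0,"claw":0.0}
    - {"tx":0.0,"ty":0.0,"tz":-0.001,"rx":0.0,"ry":0.0,"rz":0.0,"claw":0.0}

```text
clock: 17.8
eef_pos: [591.0, 117.3, 85.7]
tool_rot: [3.14, -0.001, 1.078]
force: [-5.6, -1.7, 23.0]
width: -0.1
```

Run:
```python
from h import *
t=get_image("top")[:,:,::-1]; cv2.imwrite("pics/top6.png",t); cv2.imwrite("pics/side6.png",get_image("side")[:,:,::-1])
t0=cv2.imread("pics/top0.png"); t4=cv2.imread("pics/top4.png")
g=lambda im:cv2.resize(im[210:330,400:510],(266,290))
o=np.zeros((600,798,3),np.uint8); o[:290]=np.hstack([g(t0),g(t4),g(t)]); o[290:,:413]=cv2.resize(cv2.imread("pics/side6.png")[140:380,190:510],(413,310))
cv2.imwrite("pics/c8.png",o); s=read_state();print(s["clock"],s["eef_pos"],s["force"])
```

```text
17.9 [591.01049533 117.34732301  85.72526873] [-5.96257405 -1.5515047  23.44103112]
```

View pics/c8.png

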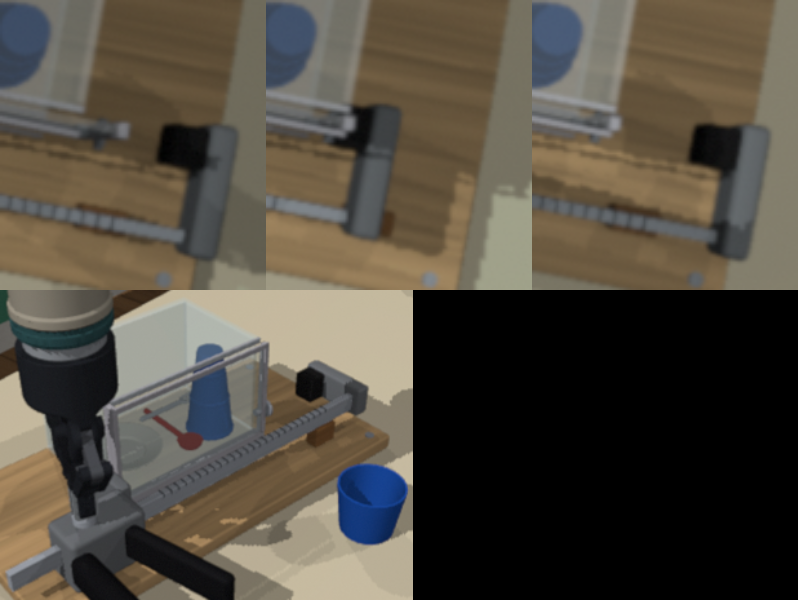

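The jaw is fully back, matching its starting position. The panel is still shut where the clamp left it and is intact. I hold a moment longer, then lift well clear.

Emit:
apply_moves:
  increments:
    - {"tx":0.0,"ty":0.0,"tz":0.0,"rx":0.0,"ry":0.0,"rz":0.0,"claw":0.0}
    - {"tx":0.0,"ty":0.0,"tz":0.0,"rx":0.0,"ry":0.0,"rz":0.0,"claw":0.0}
    - {"tx":0.0,"ty":0.0,"tz":0.0,"rx":0.0,"ry":0.0,"rz":0.0,"claw":0.0}
    - {"tx":0.0,"ty":0.0,"tz":0.0,"rx":0.0,"ry":0.0,"rz":0.0,"claw":0.0}
    - {"tx":0.0,"ty":0.0,"tz":0.02,"rx":0.0,"ry":0.0,"rz":0.0,"claw":0.0}
    - {"tx":0.0,"ty":0.0,"tz":0.05,"rx":0.0,"ry":0.0,"rz":0.0,"claw":0.0}
    - {"tx":0.0,"ty":0.0,"tz":0.09,"rx":0.0,"ry":0.0,"rz":0.0,"claw":0.0}
    - {"tx":0.0,"ty":0.0,"tz":0.12,"rx":0.0,"ry":0.0,"rz":0.0,"claw":0.0}
    - {"tx":0.0,"ty":0.0,"tz":0.12,"rx":0.0,"ry":0.0,"rz":0.0,"claw":0.0}
    - {"tx":0.0,"ty":0.0,"tz":0.12,"rx":0.0,"ry":0.0,"rz":0.0,"claw":0.0}

```text
clock: 18.9
eef_pos: [590.8, 117.2, 202.9]
tool_rot: [3.14, -0.001, 1.078]
force: [-0.5, 0.7, -0.8]
width: -0.1
```

Run:
```python
from h import *
b=get_image("top"); a=cv2.imread("pics/top6.png")[:,:,::-1]
print(np.abs(b[215:330,400:510].astype(int)-a[215:330,400:510]).mean()); s=read_state();print(s["clock"],s["eef_pos"],s["force"])
print(finish_job())
```

```text
6.1244005270092226
18.95 [590.01931636 116.99170876 201.79422832] [ 0.33592402  0.53169222 -0.34421831]
the job is handed in; nothing more can be done
None
```

The panel is shut, the jaw is fully back, and I handed the job in at about 19 s with the arm lifted clear. I pumped four full trigger strokes, then two by feel to about 19.5 N. Then I pressed the release button to the bottom and kept it down for about 1.5 s.

**Last checks**
- **Panel:** in the last viewed pictures, taken with the button still down, it is home where the clamp left it, with no crack visible.
- **Jaw:** in the same pictures it is back at its starting position.
- **Cup, stack and plate:** these look undisturbed.

**Uncertain or disagreeing**
- **Clamping force:** I could only infer it. The jaw stayed at about 65 mm with the trigger let go, holding the panel with roughly 15–20 N. The sixth stroke gained no further notch.
- **Drop in push:** at the end of the sixth stroke the felt push fell suddenly from about 19 to 14 N. I took this for the fingers slipping on the paddle, because the pictures before and after showed no movement or damage.
- **Final image comparison:** comparing the jaw area before and after lifting gave a mean difference of 6 grey levels. That could be the arm's moving shadow, but I did not view that last picture.

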